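Shut and lock the gauge box

TASK

Put the gauge box away: press its open lid down past the spring catch until it is fully home and stays shut, then turn the knob on the lid until its pointed end lines up with the inlaid brass mark near the lid's front edge. Turn the knob only once the lid is shut, and leave the other things on the counter where they are.

Things in the scene. Friction and masses are not known exactly. Their poses are not given: they have to be found in the camera images.
- gauge_box: Dark red fibre gauge box, fixed to the counter: 160 mm (x) by 200 mm (y), rim 70 mm high. Origin under its centre; own -x is its front (where the catch is), +x its hinge side, z up.
- lid (a joint): Hinge angle of the lid: 0 = fully shut (level), grows as the front edge rises; starts about 0.65 to 1.1. The hinge is stiff: the lid stays where it is left. A sprung catch on the box's front meets the lid's nose at about 0.09 and must be overridden (about 10 N down at the front edge, most between 0.09 and 0.05); below about 0.04 the catch holds the lid down.
- lid_hinge (a point): Point on the lid's hinge axis, mid-length, at the rim's height (70 mm) above the box's +x wall. Axes turn with the lid: y along the hinge, -x along the lid towards its front edge, z out of the lid's upper face. The lid is a plate 178 mm (along x from the hinge) by 210 mm by 8 mm thick lying above the hinge plane (z 0 to 8 mm), with a brass nose hanging 19 mm below its front edge.
- lid_edge (a point): Point on the lid's upper face on its centre line, 12 mm in from the front edge (166 mm from the hinge): a good place to press. 78 mm high when shut. Same axes as lid_hinge.
- knob (a joint): Angle of the lock knob on the lid: 0 = pointed end on the brass mark; starts about -1.3 to -0.7 (pointed end to the -y side of the mark), grows clockwise as seen from above the lid. Moves freely from -1.6 to 1.6 with no stop at the mark, and stays where it is left.
- knob_grip (a point): On the knob's axis, 24 mm above the lid's upper face, 85 mm from the hinge: where to grip. The knob is a steel bar 16 mm wide, 30 mm tall (8 to 38 mm above the lid's face), reaching 37 mm to the pointed end (the taper starts 12 mm from the axis) and 30 mm to the square end, on a 44 mm disc 8 mm thick. Axes turn with the knob: -x points along the bar to its pointed end, y across the bar (16 mm).
- mark (a point): Centre of the brass mark, a strip 34 by 6 mm inlaid in the lid's upper face on its centre line, running from near the knob towards the front edge, 61 mm from the knob's axis. Axes as lid_hinge.
- bell: Bystander: brass push button bell, 84 mm across, 57 mm high, loose. Origin under its centre.
- height_base: Bystander: bright steel height gauge base, 110 by 70 mm, 68 mm high, loose. Origin under its centre.
- clip: Bystander: bronze template clip, 100 by 34 mm, 22 mm high, loose. Origin under its centre.
- dividers: Bystander: grey cast dividers lying flat, 170 mm long (along own x), 80 mm wide, 12 mm high, loose. Origin near the middle of the legs.

How it is judged:
By the outcome, as a careful person would: the job done as asked, in the order asked, and still so for the second after the job is handed in, with the robot touching nothing.
It also fails if it takes over 45 s, if anything falls off the work surface, if the arm or the gripper's body presses on something with over 40 N, if the wrist force passes 120 N, or if a joint passes its speed limit or range.

ROBOT

A 6-joint arm with a two-finger parallel gripper is mounted at the origin on the work surface. World frame = base frame: x ahead of the robot, y to its left, z up, the work surface at z = 0. Lengths are in m, angles in rad, forces in N, time in s.
With the tool pointing down it reaches from about 0.4 to 0.825 m from the base axis. Payload 7 kg.
Tool frame: the origin (TCP) lies on the centre line of the jaws, within the pads' length; the fingertips stand 14 mm ahead of it and the grasp point (between the pads) lies 5 mm behind it; z points along the fingers, y is the line along which they close (so a half turn about z gives the same grasp; the last joint's range is limited). The gripper opens to 88 mm and grips with 3 to 60 N. Pads are 19 mm wide; open, the fingers measure 130 mm over their backs; the gripper's body (78 mm by 193 mm) begins 47 mm behind the grasp point.
Start: joints at [-0.884, 0.359, 0.012, 0, -1.224, -0.288], TCP at [0.262, -0.622, 0.241] pointing down, gripper open.
Joint ranges: [-3.07, 3.07], [-1.43, 2.12], [-1.02, 1.25], [-3.03, 1.67], [-3.05, -0], [-3.03, 3.03]. Speed limits (rad/s): [2.39, 2.39, 3.01, 3.14, 3.14, 3.14].

INTERFACE

Orientations are given as a unit quaternion [x, y, z, w].
In Python, from plant import sensors, vision, ctrl gives the robot as it stands. The module is installed in compiled form; this text tells all that it offers.
- The arm moves only by the tool step_arm, never from a script. Its argument "moves" is a list that holds one entry, the list of rows, each a list of 7 numbers: the shift along the tool's x, y, z in cm, then the turn, a rotation vector about the tool's x, y, z in rad, then the opening, from -1 (shut) to 1 (fully open). A call has 1 to 5 rows; each row is the pose to reach, as a shift and turn from the pose commanded when the call began, along the tool's axes at that moment; what a row does not reach only later rows make up. A row lasts 1/12 s, in which the tool goes at most 41.7 mm and 7.16 degrees, less where a joint would pass 70% of its speed; a pose out of reach is approached as far as the arm can. A call with a gripper value outside its range is refused whole. The fingers move at their own pace and stop on an object; "grip_force" is the grip in N (left out, the last holds). Time passes only in rows, so rows that repeat a pose let the fingers close. It gives the time, the measured TCP pose, the force, the opening and the grip force at its end, in the units of the state.
- sensors.sense(): the state, without advancing time (a new reading comes with each control period).
- vision.snapshot(name): name is "scene" or "top" or "wrist"; returns a dict with "color" (420x560x3 uint8, red, green, blue), "depth" (420x560 float32, m along the optical axis (not along the pixel's ray), 0 where there is no reading), "fovy" (degrees; the focal length in pixels is half the picture's height over the tangent of half this angle, whatever the lens; pixels are square), "cx", "cy" (the principal point, pixels), "T" (4x4, takes a point from camera to world coordinates); the wrist camera has in their place "hand_eye" (4x4, takes a point from camera to tool coordinates, whose origin is the TCP and whose axes are the flange's). Camera axes: x right, y down, z forward; pixel columns grow to the right and rows downward; lengths in m; the calibration is good to about 2 mm. A picture is of the moment at which its call begins: read the wrist's pose just before it.
- ctrl.finish_job(): hands the job in; it is judged then, once.
The state is a dict: "time": time; "qpos": joint angles; "dq": joint speeds; "tau": joint torques, N m; "ee_pos": TCP position; "tool_rot": TCP orientation; "contact_force": force on the tool from outside, world axes, zero at the start; "torque": the same for the moment, N m; "opening": finger opening in m; "gripper_force": force on a finger pad.
Only numpy, scipy, OpenCV 4.12 (cv2) and the standard library are available. Lean on these libraries where they do the work, as an engineer would, in place of code of your own. Each camera call takes 0.05 s, during which the arm holds its last target. There are 200 camera calls.

## Working session

There is one attempt and no reset: what is moved stays moved. The work goes in short steps, Python scripts to look and compute and a tool call to move; the robot and the scene stay as the last step left them, time stands still between calls to the robot, and variables do not carry over. Pictures are saved under pics/ and viewed, at most 10 in all, crops included, and the job is handed in when it is done.

Besides the shell and the picture viewer there is one more tool, called after "Request:" as a command line: name --argument value ..., lists and objects as JSON in quotes. step_arm: Moves the arm, as the interface text tells. Its arguments: {"type":"object","properties":{"moves":{"type":"array"},"grip_force":{"type":"number"}},"required":["moves"]}

```bash
mkdir -p pics
cat > h.py <<'E'
import numpy as np, cv2
from plant import sensors, vision, ctrl
from scipy.spatial.transform import Rotation as R
def snap(n):
    s=sensors.sense(); d=vision.snapshot(n)
    if 'T' in d: T=d['T']
    else:
        W=np.eye(4); W[:3,:3]=R.from_quat(s['tool_rot']).as_matrix(); W[:3,3]=s['ee_pos']; T=W@d['hand_eye']
    z=d['depth']; H,Wd=z.shape; f=H/2/np.tan(np.radians(d['fovy'])/2)
    u,v=np.meshgrid(np.arange(Wd),np.arange(H))
    P=np.stack([(u-d['cx'])/f*z,(v-d['cy'])/f*z,z],-1)@T[:3,:3].T+T[:3,3]
    P[z==0]=np.nan
    return d['color'],P,T,f,d
def save(n,c): cv2.imwrite('pics/'+n,cv2.cvtColor(c,cv2.COLOR_RGB2BGR))
E
python3 - <<'E'
from h import *
s=sensors.sense(); print({k:np.round(v,3) for k,v in s.items()})
for n in ('top','scene'):
    c,P,T,f,d=snap(n); save(n+'0.png',c); np.savez(n+'0.npz',c=c,P=P); print(n,np.round(T,3).tolist(),f)
E
```

```text
{'time': np.float64(0.0), 'qpos': array([-0.884,  0.359,  0.011, -0.   , -1.224, -0.288]), 'dq': array([-0.001,  0.   , -0.001,  0.   ,  0.   ,  0.002]), 'tau': array([ 0.0000e+00, -5.8271e+01,  2.9305e+01,  6.9970e+00,  7.0000e-03,
       -0.0000e+00]), 'ee_pos': array([ 0.262, -0.622,  0.24 ]), 'tool_rot': array([-0.198,  0.98 ,  0.001, -0.   ]), 'contact_force': array([ 0.135,  0.032, -0.379]), 'torque': array([0.002, 0.03 , 0.032]), 'gripper_force': np.float64(0.0), 'opening': np.float64(0.088)}
top [[-0.013, -0.996, 0.084, 0.566], [-1.0, 0.015, 0.019, 0.041], [-0.02, -0.084, -0.996, 0.925], [0.0, 0.0, 0.0, 1.0]] 395.0766648167432
scene [[-0.03, 0.858, -0.512, 1.091], [1.0, 0.024, -0.019, 0.042], [-0.005, -0.513, -0.859, 0.884], [0.0, 0.0, 0.0, 1.0]] 396.3357656128103
```

View pics/top0.png

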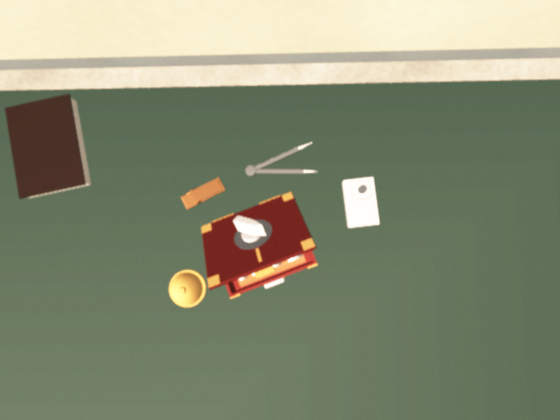

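View pics/scene0.png

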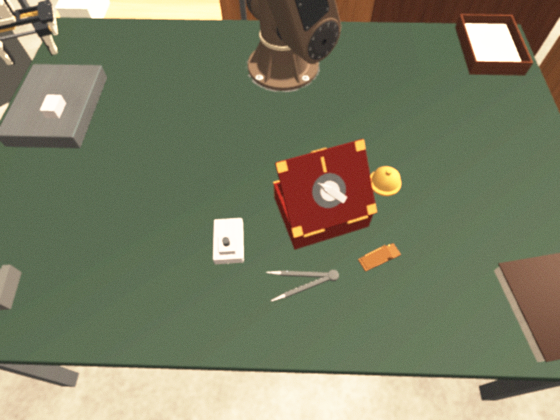

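The top view shows the lid open. Its brass corners are at (207,228), (288,198), (308,244) and (213,281), with the knob at (250,230) and the mark at (258,255). The hinge is on the far side. The scene view agrees. Next I fit the lid plane and its rectangle.

```bash
cat > fit.py <<'E'
from h import *
def fitlid(c,P,poly,flip=False):
    m=np.zeros(c.shape[:2],np.uint8); cv2.fillPoly(m,[np.array(poly)],1)
    ok=(m>0)&np.isfinite(P[...,2]); Q=P[ok]; col=c[ok].astype(int)
    best=None; rng=np.random.default_rng(0)
    for _ in range(500):
        a=Q[rng.choice(len(Q),3,False)]; n=np.cross(a[1]-a[0],a[2]-a[0]); l=np.linalg.norm(n)
        if l<1e-5: continue
        n/=l; k=abs((Q-a[0])@n)<.003
        if best is None or k.sum()>best.sum(): best=k
    for _ in range(3):
        p0=Q[best].mean(0); n=np.linalg.svd(Q[best]-p0,full_matrices=False)[2][2]; n*=np.sign(n[2]); best=abs((Q-p0)@n)<.004
    I=Q[best]
    return p0,n,I,Q,col
if __name__=='__main__':
    for nm,poly in (('top',[(190,225),(295,185),(325,250),(215,300)]),('scene',[(265,155),(370,130),(385,225),(290,245)])):
        z=np.load(nm+'0.npz'); p0,n,I,Q,col=fitlid(z['c'],z['P'],poly)
        th=np.arccos(n[2]); xh=n*[1,1,0]; xh/=np.linalg.norm(xh) # normal tilts to hinge side (+x own)
        y=np.cross([0,0,1],xh); x=np.cross(y,n)
        uv=np.c_[(I-p0)@x,(I-p0)@y]
        rect=cv2.minAreaRect(uv.astype(np.float32))
        print(nm,len(I),'n',n.round(3),'theta',th.round(3),'yaw',np.arctan2(xh[1],xh[0]).round(3),'rect',rect)
        lo,hi=np.percentile(uv,.7,0),np.percentile(uv,99.3,0); print('ext',(hi-lo).round(3))
        cen=(lo+hi)/2
        # hinge: upper plane point, foot on z: point p = p0+x*u+y*v-n*.008 with z=.07
        u=(.07+.008*n[2]-p0[2])/x[2]
        hinge=p0+u*x+cen[1]*y-.008*n; print('hinge',hinge.round(4),'u-hi',(u-hi[0]).round(4),'zrange',I[:,2].min(),I[:,2].max())
        print('edge', (hinge-.166*x+.008*n).round(4))
        k=((Q-p0)@n>.02)&((Q-p0)@n<.05); K=Q[k]-p0; k2=K-np.outer(K@n,n); 
        kc=hinge-.085*x+.008*n
        w=np.c_[(Q[k]-kc)@x,(Q[k]-kc)@y]; print('knob',k.sum(),w.mean(0).round(4),cv2.minAreaRect(w.astype(np.float32)))
E
python3 fit.py
```

```text
top 5998 n [0.661 0.246 0.709] theta 0.782 yaw 0.357 rect ((0.013954535126686096, 0.0006138384342193604), (0.21020984649658203, 0.18616187572479248), 89.71345520019531)
ext [0.18  0.206]
hinge [0.6376 0.1429 0.07  ] u-hi -0.0018 zrange 0.06939251566122495 0.20363395455865485
edge [0.5325 0.1037 0.1927]
knob 309 [-0.0043  0.0004] ((-0.0024704020470380783, -0.0020992085337638855), (0.0662759393453598, 0.017760541290044785), 44.058448791503906)
scene 6474 n [0.661 0.249 0.708] theta 0.784 yaw 0.36 rect ((0.005206458270549774, 0.003361530601978302), (0.2106444388628006, 0.18482859432697296), 89.8168716430664)
ext [0.18  0.207]
hinge [0.6386 0.1427 0.07  ] u-hi -0.0043 zrange 0.0671185622150553 0.20128129763580227
edge [0.5339 0.1033 0.1929]
knob 195 [ 0.0011 -0.0004] ((-0.0014010202139616013, -0.0020879674702882767), (0.06624679267406464, 0.01605864241719246), 43.18421936035156)
```

The fits from both cameras agree: hinge (0.638, 0.143, 0.070), lid angle 0.783, box yaw 0.358, knob about -0.77, and the sizes match the given ones. Next I work out the approach.

```bash
cat > go.py <<'E'
import sys
from h import *
# usage: go.py s lat z yaw : finger s metres from hinge along lid, lateral along box y, TCP z, yaw of tool -x
H=np.array([.638,.143,0]); YAW=.358; xh=np.array([np.cos(YAW),np.sin(YAW),0]); yh=np.array([-xh[1],xh[0],0])
def shift(s,lat,z,yaw):
    st=sensors.sense(); Rt=R.from_quat(st['tool_rot']); p=H-s*xh+lat*yh+[0,0,z]
    c,n=np.cos(yaw),np.sin(yaw); G=R.from_matrix(np.array([[-c,-n,0],[-n,c,0],[0,0,-1]]).T.T if False else np.column_stack([[-c,-n,0],[-n,c,0],[0,0,-1]]))
    return (Rt.inv().apply(p-st['ee_pos'])*100).round(2),(Rt.inv()*G).as_rotvec().round(4)
if __name__=='__main__': print(*shift(*map(float,sys.argv[1:])))
E
python3 go.py .105 0 .235 .358
python3 - <<'E'
import numpy as np
for th in np.r_[.783,.65,.5,.4,.3,.2,.12,.09,.05,0]:
    a=.169; print(round(th,3),'s',round(100*(a*np.cos(th)-.008*np.sin(th)-.0095),2),'tcpz',round(100*(.07+a*np.sin(th)+.008*np.cos(th)+.014),2))
E
```

```text
[-53.85  56.3    0.55] [ 0.0015 -0.0002  0.0407]
0.783 s 10.46 tcpz 20.89
0.65 s 12.02 tcpz 19.26
0.5 s 13.5 tcpz 17.2
0.4 s 14.3 tcpz 15.72
0.3 s 14.96 tcpz 14.16
0.2 s 15.45 tcpz 12.54
0.12 s 15.73 tcpz 11.22
0.09 s 15.81 tcpz 10.72
0.05 s 15.89 tcpz 10.04
0.0 s 15.95 tcpz 9.2
```

Request:
step_arm --moves '[[[-2.7,2.8,0,0,0,0.01,-1],[-5.4,5.6,0,0,0,0.02,-1],[-8.1,8.4,0,0,0,0.03,-1],[-10.8,11.2,0,0,0,0.04,-1],[-13.5,14.0,0,0,0,0.04,-1]]]'

```text
time: 0.52
ee_pos: [0.3321, -0.4388, 0.2401]
tool_rot: [-0.178, 0.984, 0.0, -0.0]
contact_force: [1.3, 1.4, 0.5]
opening: 0.0596
gripper_force: 0.0
```

Request:
step_arm --moves '[[[-2.7,2.8,0,0,0,0,-1],[-5.4,5.6,0,0,0,0,-1],[-8.1,8.4,0,0,0,0,-1],[-10.8,11.2,0,0,0,0,-1],[-13.5,14.0,0,0,0,0,-1]]]'

```text
time: 0.93
ee_pos: [0.4095, -0.2602, 0.2405]
tool_rot: [-0.178, 0.984, 0.0, 0.0]
contact_force: [1.4, -1.1, 0.3]
opening: 0.0266
gripper_force: 0.0
```

Request:
step_arm --moves '[[[-2.7,2.8,0,0,0,0,-1],[-5.4,5.6,0,0,0,0,-1],[-8.1,8.4,0,0,0,0,-1],[-10.8,11.2,0,0,0,0,-1],[-10.8,11.2,0,0,0,0,-1]]]'

```text
time: 1.35
ee_pos: [0.4733, -0.1147, 0.2405]
tool_rot: [-0.181, 0.984, 0.0, 0.001]
contact_force: [-0.1, -0.6, 0.5]
opening: 0.0007
gripper_force: 0.0
```

```bash
python3 go.py .105 0 .235 .358; python3 -c "
from h import *
s=sensors.sense();print(s['ee_pos'],s['time'],s['opening'],s['contact_force'])"
```

```text
[-14.04  18.29   0.57] [0.0002 0.0011 0.0051]
[ 0.47332576 -0.11466788  0.24052854] 1.35 0.0006714344694325232 [-0.06968455 -0.63115264  0.53303545]
```

Request:
step_arm --moves '[[[-2.3,3.0,0,0,0,0.005,-1],[-4.6,6.0,0,0,0,0.005,-1],[-6.9,9.0,0.2,0,0,0.005,-1],[-9.2,12.0,0.4,0,0,0.005,-1],[-11.5,15.0,0.5,0,0,0.005,-1]]]'

```text
time: 1.77
ee_pos: [0.526, 0.0632, 0.2353]
tool_rot: [-0.176, 0.984, 0.0, -0.0]
contact_force: [1.2, -0.1, -0.3]
opening: 0.0005
gripper_force: 0.0
```

Request:
step_arm --moves '[[[-1.3,1.6,0,0,0,0,-1],[-2.5,3.3,0,0,0,0,-1],[-2.5,3.3,0,0,0,0,-1],[-2.5,3.3,0,0,0,0,-1]]]'

```text
time: 2.1
ee_pos: [0.538, 0.1019, 0.2349]
tool_rot: [-0.177, 0.984, -0.0, -0.001]
contact_force: [-0.1, -1.0, -0.4]
opening: 0.0004
gripper_force: 0.0
```

```bash
python3 go.py .105 0 .235 .358
```

```text
[-0.3   0.34 -0.01] [-0.0001 -0.0014 -0.0025]
```

Request:
step_arm --moves '[[[-0.3,0.3,2.2,0,0,0,-1],[0.4,0.3,3.4,0,0,0,-1],[1.2,0.3,4.3,0,0,0,-1],[2.0,0.3,5.3,0,0,0,-1],[2.7,0.3,6.3,0,0,0,-1]]]'

```text
time: 2.52
ee_pos: [0.5115, 0.0936, 0.1723]
tool_rot: [-0.176, 0.984, 0.0, 0.0]
contact_force: [-0.2, 0.8, -0.3]
opening: 0.0006
gripper_force: 0.4
```

Request:
step_arm --moves '[[[0.4,0,0.8,0,0,0,-1],[0.8,0,1.5,0,0,0,-1],[1.2,0,2.3,0,0,0,-1],[1.5,0,3.0,0,0,0,-1]]]'

```text
time: 2.85
ee_pos: [0.4975, 0.089, 0.1421]
tool_rot: [-0.176, 0.984, 0.0, 0.0]
contact_force: [0.8, -0.2, 0.5]
opening: 0.0005
gripper_force: 0.3
```

```bash
python3 go.py .1545 0 .1254 .358
```

```text
[0.4  0.13 1.67] [-0.      0.0003 -0.0046]
```

The contact force is near zero, so I check that the lid is really following.

```bash
python3 - <<'E'
from h import *
for n in('top','scene'):
    c,P,*_=snap(n); save(n+'1.png',c)
E
python3 -c "
import cv2,numpy as np
a=cv2.imread('pics/top1.png')[150:330,150:350];b=cv2.imread('pics/scene1.png')[100:280,230:430]
cv2.imwrite('pics/m1.png',cv2.resize(np.hstack([a,b]),None,fx=2,fy=2))"
```

```text
(no output)
```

View pics/m1.png

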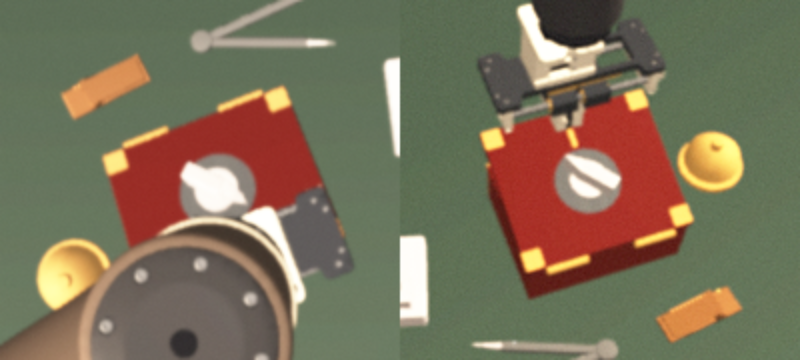

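The lid has come down with the fingers, which rest on it in front of the mark, at about (570,110) in the right half. I keep going down to the catch.

Request:
step_arm --moves '[[[0.2,0.1,0.8,0,0,0,-1],[0.4,0.1,1.6,0,0,0,-1],[0.6,0.1,2.4,0,0,0,-1],[0.7,0.1,3.0,0,0,0,-1],[0.7,0.1,3.4,0,0,0,-1]]]'

```text
time: 3.37
ee_pos: [0.4902, 0.0877, 0.1074]
tool_rot: [-0.176, 0.984, -0.0, -0.001]
contact_force: [-1.1, -0.3, 0.8]
opening: 0.0004
gripper_force: 0.3
```

Request:
step_arm --moves '[[[0.1,0,0.4,0,0,0,-1],[0.1,0,0.8,0,0,0,-1],[0.1,0,1.2,0,0,0,-1],[0.1,0,1.5,0,0,0,-1],[0.1,0,1.6,0,0,0,-1]]]'

```text
time: 3.78
ee_pos: [0.4897, 0.0875, 0.0922]
tool_rot: [-0.176, 0.984, -0.0, -0.0]
contact_force: [-4.2, 0.2, 9.9]
opening: 0.0007
gripper_force: 5.4
```

```bash
python3 go.py .1595 0 .092 .358
```

```text
[0.12 0.   0.02] [-0.0001 -0.0006 -0.0041]
```

Request:
step_arm --moves '[[[0,0,0.1,0,0,0,-1],[0,0,0.2,0,0,0,-1],[0,0,0.2,0,0,0,-1]]]'

```text
time: 4.03
ee_pos: [0.4898, 0.0875, 0.0919]
tool_rot: [-0.176, 0.984, -0.0, -0.0]
contact_force: [-8.7, 0.0, 19.6]
opening: 0.0002
gripper_force: 9.6
```

Request:
step_arm --moves '[[[0,0,0.1,0,0,0,-1],[0,0,0.2,0,0,0,-1],[0,0,0.2,0,0,0,-1]]]'

```text
time: 4.28
ee_pos: [0.4899, 0.0875, 0.0916]
tool_rot: [-0.177, 0.984, -0.0, 0.0]
contact_force: [-16.4, -0.8, 38.6]
opening: 0.0001
gripper_force: 19.2
```

A 39 N load moves it only 0.3 mm, so the lid is on a hard stop at the shut height. I lift and go over the knob.

Request:
step_arm --moves '[[[0,0,-2,0,0,0,-1],[0,0,-5,0,0,0,0],[-2.5,0,-8,0,0,0,1],[-5,0,-11,0,0,0,1],[-7.3,0,-13,0,0,0,1]]]'

```text
time: 4.7
ee_pos: [0.5604, 0.1135, 0.2223]
tool_rot: [-0.176, 0.984, 0.0, 0.002]
contact_force: [1.3, 1.0, -0.6]
opening: 0.0214
gripper_force: 0.0
```

Request:
step_arm --moves '[[[0,0,0,0,0,0,1],[0,0,0,0,0,0,1],[0,0,0,0,0,0,1]]]'

```text
time: 4.95
ee_pos: [0.5577, 0.1126, 0.2175]
tool_rot: [-0.176, 0.984, -0.0, -0.001]
contact_force: [-0.5, -1.0, -0.5]
opening: 0.0414
gripper_force: 0.0
```

Run:
```python
from h import *
from go import H,xh,yh
im=[]
for n in('wrist','scene'):
    c,P,T,f,d=snap(n); im.append(c)
    D=P-H; X=D@xh; Y=D@yh; Z=P[...,2]
    ok=np.isfinite(Z)&(X<0)&(X>-.18)&(abs(Y)<.105)
    lid=ok&(Z>.06)&(Z<.095)&((abs(X+.085)>.05)|(abs(Y)>.05))
    A=np.c_[X[lid],Y[lid],np.ones(lid.sum())]; co=np.linalg.lstsq(A,Z[lid],rcond=None)[0]; print(n,'plane',co.round(4),'edge z',(co@[-.166,0,1]).round(4))
    k=ok&(Z>.104)&(Z<.122)&(abs(X+.085)<.05)&(abs(Y)<.05)
    w=np.c_[X[k],Y[k]].astype(np.float32); w[:,0]+=.085
    if k.sum()>5: print('knob',k.sum(),w.mean(0),cv2.minAreaRect(w),Z[k].mean())
    # lid extents
    L=ok&(Z>.07)&(Z<.085); print('X ext',X[L].min(),X[L].max(),'Y',Y[L].min(),Y[L].max())
    np.savez(n+'2.npz',c=c,P=P)
s=np.hstack(im)
save('m2.png',cv2.resize(s,(800,300)))
```

```text
wrist plane [-0.0008  0.0002  0.0773] edge z 0.0775
knob 1481 [-0.00073034  0.00183374] ((-0.002875210717320442, -0.0012138113379478455), (0.06728102266788483, 0.016289951279759407), 43.134246826171875) 0.11456692424908593
X ext -0.17837309881272026 -0.007185706903200942 Y -0.10417478327620781 0.10499825666338172
scene plane [ 0.001  -0.0016  0.0768] edge z 0.0766
knob 198 [ 0.00418698 -0.00081817] ((-0.0003132428973913193, -0.0025117117911577225), (0.06744182109832764, 0.01883099414408207), 42.37534713745117) 0.11282098751101821
X ext -0.1773198470473665 -3.7076752631869515e-05 Y -0.10493114799386531 0.10494900291087957
```

View pics/m2.png

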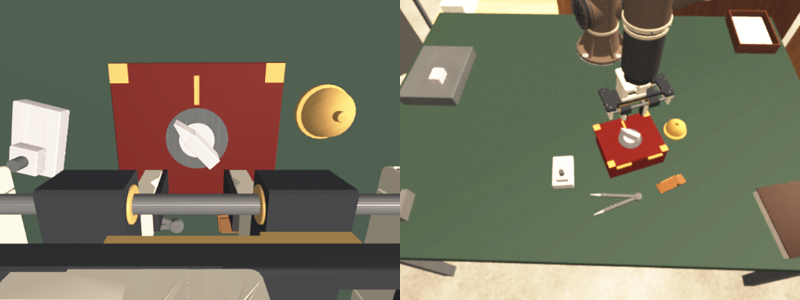

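The lid is level at z 0.0775, so it is fully home after release. In the wrist half, the knob's point is up-left at (178,125) and the mark is at (197,90). The knob reads -0.753, with its axis within 1 mm of the expected place.

```bash
python3 go.py .0853 .0012 .14 1.111; python3 -c "
from h import *
print(sensors.sense()['qpos'].round(3))"
```

```text
[-0.13  0.16  7.74] [ 0.0008 -0.0022 -0.7574]
[ 0.543  0.202 -0.259 -0.    -1.111 -1.76 ]
```

Request:
step_arm --moves '[[[0,0.1,1,0,0,-0.12,1],[-0.1,0.1,2,0,0,-0.24,1],[-0.1,0.2,3,0,0,-0.36,1],[-0.1,0.2,4,0,0,-0.48,1],[-0.1,0.2,5,0,0,-0.6,1]]]'

```text
time: 5.47
ee_pos: [0.5576, 0.1147, 0.1674]
tool_rot: [-0.462, 0.887, 0.0, -0.001]
contact_force: [0.1, 0.4, -0.6]
opening: 0.0834
gripper_force: 0.0
```

Request:
step_arm --moves '[[[0,0,1,0,0,-0.12,1],[0,0,2,0,0,-0.157,1],[0,0,2.7,0,0,-0.157,1],[0,0,2.7,0,0,-0.157,1],[0,0,2.7,0,0,-0.157,1]]]'

```text
time: 5.88
ee_pos: [0.5581, 0.1148, 0.1411]
tool_rot: [-0.527, 0.85, -0.0, -0.001]
contact_force: [0.1, -0.6, -0.2]
opening: 0.0875
gripper_force: 0.0
```

```bash
python3 go.py .0853 .0012 .104 1.111; python3 -c "
from h import *
print(sensors.sense()['opening'])"
```

```text
[0.06 0.01 3.71] [ 0.0006 -0.0012 -0.0018]
0.08745057326127824
```

Lower, then close gently.

Request:
step_arm --moves '[[[0,0,1.2,0,0,0,1],[0,0,2.4,0,0,0,1],[0,0,3.4,0,0,0,0.5],[0,0,3.7,0,0,0,-0.2],[0,0,3.7,0,0,0,-0.4]]]' --grip_force 10

```text
time: 6.3
ee_pos: [0.5583, 0.1149, 0.104]
tool_rot: [-0.527, 0.85, -0.0, -0.001]
contact_force: [-0.1, 0.5, 0.7]
opening: 0.0734
gripper_force: 0.0
```

Request:
step_arm --moves '[[[0,0,0,0,0,0,-1],[0,0,0,0,0,0,-1],[0,0,0,0,0,0,-1],[0,0,0,0,0,0,-1],[0,0,0,0,0,0,-1]]]'

```text
time: 6.72
ee_pos: [0.5588, 0.1152, 0.105]
tool_rot: [-0.527, 0.85, -0.0, 0.0]
contact_force: [-0.5, 0.4, -0.7]
opening: 0.0398
gripper_force: 0.0
```

Request:
step_arm --moves '[[[0,0,0,0,0,0,-1],[0,0,0,0,0,0,-1],[0,0,0,0,0,0,-1],[0,0,0,0,0,0,-1],[0,0,0,0,0,0,-1]]]'

```text
time: 7.13
ee_pos: [0.5579, 0.1154, 0.1046]
tool_rot: [-0.527, 0.85, 0.0, -0.0]
contact_force: [-4.3, 3.2, 3.8]
opening: 0.0158
gripper_force: 10.0
```

Gripped at 15.8 mm. Now I turn the knob by +0.753.

Request:
step_arm --moves '[[[0,0,0,0,0,0.1,-1],[0,0,0,0,0,0.2,-1],[0,0,0,0,0,0.3,-1],[0,0,0,0,0,0.4,-1],[0,0,0,0,0,0.5,-1]]]' --grip_force 20

```text
time: 7.55
ee_pos: [0.5586, 0.1149, 0.1046]
tool_rot: [-0.298, 0.954, -0.0, -0.0]
contact_force: [0.9, -2.1, -0.2]
opening: 0.0159
gripper_force: 20.0
```

Request:
step_arm --moves '[[[0,0,0,0,0,0.1,-1],[0,0,0,0,0,0.2,-1],[0,0,0,0,0,0.253,-1],[0,0,0,0,0,0.253,-1],[0,0,0,0,0,0.253,-1]]]'

```text
time: 7.97
ee_pos: [0.5588, 0.1145, 0.1046]
tool_rot: [-0.179, 0.984, -0.0, -0.0]
contact_force: [3.1, -5.3, 0.1]
opening: 0.0159
gripper_force: 20.0
```

```bash
python3 go.py .0853 .0012 .104 .358
python3 - <<'E'
from h import *
c,P,*_=snap('wrist'); save('w3.png',c)
E
```

```text
[0.11 0.01 0.06] [-0.0007 -0.0002  0.0016]
```

View pics/w3.png

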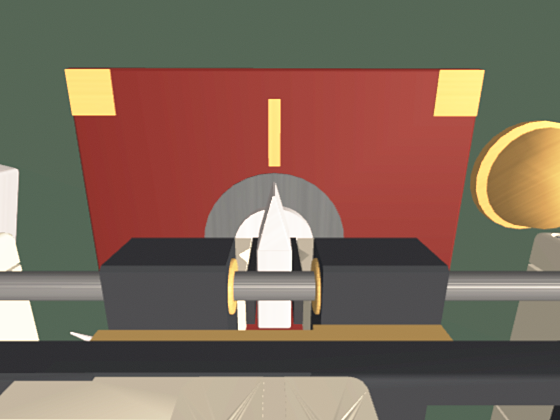

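The point at (276,185) is in line with the mark at (274,132). I release, rise, and measure.

Request:
step_arm --moves '[[[0,0,0,0,0,0,-0.5],[0,0,0,0,0,0,0],[0,0,0,0,0,0,0.4],[0,0,0,0,0,0,0.4],[0,0,0,0,0,0,0.4]]]'

```text
time: 8.43
ee_pos: [0.5586, 0.1153, 0.1045]
tool_rot: [-0.178, 0.984, 0.0, 0.0]
contact_force: [0.1, -0.3, -0.1]
opening: 0.0435
gripper_force: 0.0
```

Request:
step_arm --moves '[[[0,0,-2,0,0,0,0.4],[0,0,-5,0,0,0,0.4],[0,0,-8,0,0,0,0.4],[0,0,-11,0,0,0,0.4],[0,0,-11,0,0,0,0.4]]]'

```text
time: 8.85
ee_pos: [0.5615, 0.1161, 0.2211]
tool_rot: [-0.179, 0.984, 0.001, 0.005]
contact_force: [1.5, 0.7, 1.2]
opening: 0.0609
gripper_force: 0.0
```

Request:
step_arm --moves '[[[0,0,0,0,0,0,0.4],[0,0,0,0,0,0,0.4]]]'

```text
time: 9.02
ee_pos: [0.5582, 0.1152, 0.2143]
tool_rot: [-0.178, 0.984, 0.0, -0.0]
contact_force: [0.1, -0.3, -0.9]
opening: 0.0613
gripper_force: 0.0
```

Run:
```python
from h import *
from go import H,xh,yh
c,P,T,f,d=snap('wrist'); save('w4.png',c)
D=P-H; X=D@xh+.085; Y=D@yh; Z=P[...,2]; c=c.astype(int)
ok=np.isfinite(Z)&(abs(Y)<.105)
k=ok&(Z>.108)&(Z<.122)&(abs(X)<.05)&(abs(Y)<.05)
w=np.c_[X[k],Y[k]].astype(np.float32); print('knob',k.sum(),cv2.minAreaRect(w))
m=ok&(Z<.09)&(Z>.07)&(c[...,0]>150)&(c[...,1]>120)&(c[...,2]<130)&(abs(Y)<.03)&(X<-.035)&(X>-.09)
q=np.c_[X[m],Y[m]].astype(np.float32); print('mark',m.sum(),q.mean(0),cv2.minAreaRect(q))
L=ok&(Z<.085)&(Z>.07)&(X<.085)&(X>-.1); print('lid',np.percentile(Z[L],[5,50,95]),np.median(Z[L&(X<-.07)]))
for lo in np.arange(-.036,.03,.006):
    b=k&(X>=lo)&(X<lo+.006)
    if b.sum(): print(round(lo+.003,3),b.sum(),((Y[b].min()+Y[b].max())/2*1e3).round(2),(np.ptp(Y[b])*1e3).round(1))
```

```text
knob 1338 ((-0.004129203036427498, 0.0012635653838515282), (0.015585515648126602, 0.06659291684627533), 89.76756286621094)
mark 309 [-0.06064986  0.00110381] ((-0.060560621321201324, 0.0010964933317154646), (0.03417005389928818, 0.006065020803362131), 0.031746670603752136)
lid [0.07630244 0.07754084 0.07902366] 0.07750650262682096
-0.033 41 0.81 4.7
-0.027 72 0.81 7.8
-0.021 110 0.82 11.0
-0.015 133 1.16 14.9
-0.009 151 1.17 15.0
-0.003 145 1.15 15.1
0.003 140 1.16 15.2
0.009 146 1.15 15.3
0.015 139 1.13 15.4
0.021 136 1.13 15.5
0.027 118 1.14 15.6
```

View pics/w4.png

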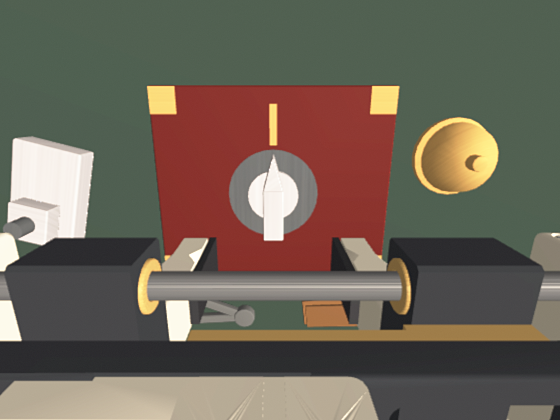

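The knob's point at (273,157) lines up with the mark at (273,125). The bar is within about 0.005 rad of the mark, the lid is shut and level, and the tool is clear.

```bash
python3 -c "
from plant import ctrl
print(ctrl.finish_job())"
```

```text
the job is handed in; nothing more can be done
None
```

The job is handed in: the gauge box lid is shut past the catch and measured level, the knob was then turned to within about 0.005 rad of the brass mark, and the arm touched nothing else on the counter (about 9 s of robot time).

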